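# Tip three kiln posts out of the stock trough

### The job

Slide the grey catch tray into place under the lip of the kiln-post trough, then tilt the trough by its grip tab, with care, until posts slide off into the tray: three are needed, a fourth does no harm, but the rest must stay in the trough. Then lower the trough gently back onto its rest and let go, with the tray left in place under the lip. Do not handle the posts themselves, and leave the other things on the table where they are.

Things in the scene. Friction and masses are not known exactly. Their poses are not given: they have to be found in the camera images.
- hinge (a point): Point on the trough's hinge axis, midway between the fixed stand's two plywood cheeks, 100 mm above the table. +x points level along the pouring direction (from the trough's grip to its open lip), y is the hinge axis, z up. Trough down: the lip's edge is 50 mm ahead of this point and 20 mm above it. The cheeks are 142 mm apart outside, 120 mm high; nothing of the stand is ahead of +20 mm.
- trough (a joint): Tilt of the trough in rad: 0 = down on its rest, growing to at most 0.95 as its grip end is lifted and its lip dips. It turns freely about the hinge's y axis and falls back by its own weight (about 4 N at the grip) when let go.
- trough_grip (a point): Gripping point of the trough's upright wooden tab, 20 mm below the tab's top; with the trough down it is 227 mm behind (-x) and 46 mm above the hinge point. The tab is 12 mm thick along x, 50 mm wide, stands 38 mm clear of the rear wall, which stays 17 mm below this point. Turns with the trough; axes as the hinge's when down. Flat tab: fingers closed across its thickness must tilt with it.
- trough_mid (a point): Middle of the trough, 55 mm behind, 20 mm above the hinge point when down; turns with it. An open-topped aluminium channel 92 mm wide inside, 215 mm long, walls 42 mm, open at the lip. The bowed floor is seven 31 mm strips, level at the lip, each next falling 3 degrees more to the rear: posts slide off one by one, each at about 0.05 rad more tilt; the first at 0.3 to 0.55 rad, varying.
- drop (a point): Spot on the table 80 mm ahead of the lip's edge (130 mm ahead of the hinge point), where the middle of the tray belongs. Axes as the hinge's.
- tray_mid (a point): Middle of the loose grey plastic catch tray, 20 mm above its underside. 180 mm long (x), 140 mm wide (y), walls 40 mm high and 6 mm thick, open on top, 0.4 kg. Its grip tab is at its +x end. It can be slid along the table.
- tray_grip (a point): Gripping point of the tray's upright grip tab, 60 mm above the tray's underside and 86 mm from its middle along the tray's +x; the tab is 10 mm thick along x, 50 mm wide along y, its top 80 mm above the underside. Axes as the tray's. In place, the tab should be on the side away from the trough.
- post1_mid (a point): Centre of kiln post 1, a plain cream ceramic bar 28 x 28 x 80 mm, 0.06 to 0.13 kg. The seven posts lie across the trough (80 mm along y) in a row on its floor, about 31 mm apart; number 1 from the lip.
- post2_mid (a point): Centre of kiln post 2, a plain cream ceramic bar 28 x 28 x 80 mm, 0.06 to 0.13 kg. The seven posts lie across the trough (80 mm along y) in a row on its floor, about 31 mm apart; number 2 from the lip.
- post3_mid (a point): Centre of kiln post 3, a plain cream ceramic bar 28 x 28 x 80 mm, 0.06 to 0.13 kg. The seven posts lie across the trough (80 mm along y) in a row on its floor, about 31 mm apart; number 3 from the lip.
- post4_mid (a point): Centre of kiln post 4, a plain cream ceramic bar 28 x 28 x 80 mm, 0.06 to 0.13 kg. The seven posts lie across the trough (80 mm along y) in a row on its floor, about 31 mm apart; number 4 from the lip.
- post5_mid (a point): Centre of kiln post 5, a plain cream ceramic bar 28 x 28 x 80 mm, 0.06 to 0.13 kg. The seven posts lie across the trough (80 mm along y) in a row on its floor, about 31 mm apart; number 5 from the lip.
- post6_mid (a point): Centre of kiln post 6, a plain cream ceramic bar 28 x 28 x 80 mm, 0.06 to 0.13 kg. The seven posts lie across the trough (80 mm along y) in a row on its floor, about 31 mm apart; number 6 from the lip.
- post7_mid (a point): Centre of kiln post 7, a plain cream ceramic bar 28 x 28 x 80 mm, 0.06 to 0.13 kg. The seven posts lie across the trough (80 mm along y) in a row on its floor, about 31 mm apart; number 7 from the lip.
- bowl: Bystander: white bowl, 100 mm across, 45 mm high, beside the trough. Origin at the centre of its underside.
- mug: Bystander: white mug, 80 mm across, 85 mm high, beside the trough. Origin at the centre of its underside.
- teapot: Bystander: white teapot, 110 mm high, 105 mm across its belly. Origin at the centre of its underside.
- bottle_a: Bystander: clear water bottle with a red cap, 64 mm across, 200 mm high. Origin at the centre of its underside.
- bottle_b: Bystander: clear bottle with a green cap, 80 mm across, 170 mm high. Origin at the centre of its underside.

How it is judged:
By the outcome, as a careful person would: the job done as asked, in the order asked, and still so for the second after the job is handed in, with the robot touching nothing.
It also fails if it takes over 72 s, if anything falls off the work surface, if the arm or the gripper's body presses on something with over 40 N, if the wrist force passes 120 N, or if a joint passes its speed limit or range.

### The arm

A 6-joint arm with a two-finger parallel gripper is mounted at the origin on the work surface. World frame = base frame: x ahead of the robot, y to its left, z up, the work surface at z = 0. Lengths are in m, angles in rad, forces in N, time in s.
With the tool pointing down it reaches from about 0.3 to 0.95 m from the base axis. Payload 3.1 kg.
Tool frame: the origin (TCP) lies on the centre line of the jaws, within the pads' length; the fingertips stand 17 mm ahead of it and the grasp point (between the pads) lies 2 mm behind it (ctrl.tips_ahead is the distance from the TCP to the fingertips, in m); z points along the fingers, y is the line along which they close (so a half turn about z gives the same grasp; the last joint's range is limited). The gripper opens to 85 mm and grips with 20 to 120 N. Pads are 22 mm wide; open, the fingers measure 114 mm over their backs; the gripper's body (76 mm by 85 mm) begins 54 mm behind the grasp point. The pads swing forward as they close: fully open they stand 13 mm farther back than shut.
Start: joints at [-0.07, 0.308, 1.634, -0, 1.2, -0.07], TCP at [0.625, -0, 0.248] pointing down, gripper open.
Joint ranges: [-3.06, 3.06], [-0.79, 1.96], [0.05, 2.63], [-1.19, 4.34], [0.05, 2.64], [-2.94, 2.94]. Speed limits (rad/s): [2.79, 2.79, 3.14, 3.14, 3.14, 3.14].

### API

Orientations are given as a unit quaternion [w, x, y, z].
In Python, from cell import get_obs, eyes, ctrl gives the robot as it stands. The module is installed in compiled form; this text tells all that it offers.
- The arm moves only by the shell command python3 -m pendant 'ROWS' [FORCE]. ROWS is JSON, a list of rows, each a list of 7 numbers: the turn, a rotation vector about the tool's x, y, z in rad, then the shift along the tool's x, y, z in m, then the opening, from 0 (shut) to 1 (fully open). A call has exactly 8 rows; each row shifts and turns the commanded pose from where the row before left it, along the tool's axes as they then stand; what a row does not reach is not made up. A row lasts 1/10 s, in which the tool goes at most 50 mm and 8.59 degrees, less where a joint would pass 70% of its speed; a pose out of reach is approached as far as the arm can. A call with a gripper value outside its range is refused whole. The fingers move at their own pace and stop on an object; FORCE is the grip in N (left out, the last holds). Time passes only in rows, so rows that do not move let the fingers close, or fill a call up. It gives the time, the measured TCP pose, the force, the opening and the grip force at its end, in the units of the state.
- get_obs(): the state, without advancing time (a new reading comes with each control period).
- eyes.camera(name): name is "scene" or "side" or "wrist"; returns (picture, depth): 480x640x3 uint8, blue, green, red; 480x640 float32, m along the optical axis (not along the pixel's ray), 0 where there is no reading.
- eyes.camera_model(name): a dict with "fx", "fy", "cx", "cy" (pixels), "k1" (the pictures are not rectified: a ray, as slopes to the right and down, at radius r is drawn at 1 + k1 r^2 times it, then the intrinsics apply), "rvec" (rotation vector, rad) and "tvec" (3), from world to camera coordinates, as OpenCV has them. Camera axes: x right, y down, z forward; pixel columns grow to the right and rows downward; lengths in m; the calibration is good to about 2 mm. A picture is of the moment at which its call begins: read the wrist's pose just before it. camera_model takes no time and is no camera call; for the wrist camera it gives the pose at the moment of the call.
- ctrl.hand_in(): hands the job in; it is judged then, once.
The state is a dict: "clock": time; "qpos": joint angles; "qd": joint speeds; "effort": joint torques, N m; "ee_pos": TCP position; "tcp_rot": TCP orientation; "ft_force": force on the tool from outside, world axes, zero at the start; "moment": the same for the moment, N m; "width": finger opening in m; "grasp_force": force on a finger pad.
Only numpy, scipy, OpenCV 4.12 (cv2) and the standard library are available. Lean on these libraries where they do the work, as an engineer would, in place of code of your own. Each camera call takes 0.05 s, during which the arm holds its last target. There are 200 camera calls.

## Working session

There is one attempt and no reset: what is moved stays moved. The work goes in short steps, Python scripts to look and compute and a shell command to move; the robot and the scene stay as the last step left them, time stands still between calls to the robot, and variables do not carry over. Pictures are saved under pics/ and viewed, at most 10 in all, crops included, and the job is handed in when it is done.

```bash
mkdir -p pics; cat > h.py <<'E'
import numpy as np, cv2
from cell import get_obs, eyes, ctrl
from scipy.spatial.transform import Rotation as R
def cloud(name):
    m=eyes.camera_model(name); im,d=eyes.camera(name)
    K=np.array([[m['fx'],0,m['cx']],[0,m['fy'],m['cy']],[0,0,1.]])
    u,v=np.meshgrid(np.arange(640),np.arange(480))
    p=np.stack([u,v],-1).reshape(-1,1,2).astype(float)
    n=cv2.undistortPoints(p,K,np.array([m['k1'],0,0,0.])).reshape(480,640,2)
    c=np.dstack([n[...,0]*d,n[...,1]*d,d])
    Rm=R.from_rotvec(np.ravel(m['rvec'])).as_matrix()
    w=(c-np.ravel(m['tvec']))@Rm
    w[d==0]=np.nan
    return im,w
E
python3 - <<'E'
from h import *
o=get_obs(); print(o['clock'],o['ee_pos'],o['tcp_rot'],o['width'])
for n in ['scene','side']:
    im,w=cloud(n); cv2.imwrite(f'pics/{n}0.png',im); np.save(f'{n}0.npy',w)
    m=eyes.camera_model(n); Rm=R.from_rotvec(np.ravel(m['rvec'])).as_matrix(); print(n,-Rm.T@np.ravel(m['tvec']),Rm[2])
E
```

```text
0.0 [6.24179991e-01 2.03012703e-05 2.47005246e-01] [-0.00090535  0.70710092  0.70711162 -0.00079306] 0.0852973023674798
scene [ 1.04458623 -0.34727998  0.92965585] [-0.44290854  0.40079346 -0.8019954 ]
side [0.16958079 0.87061498 0.67547066] [ 0.37770696 -0.75941173 -0.52974642]
```

View pics/scene0.png

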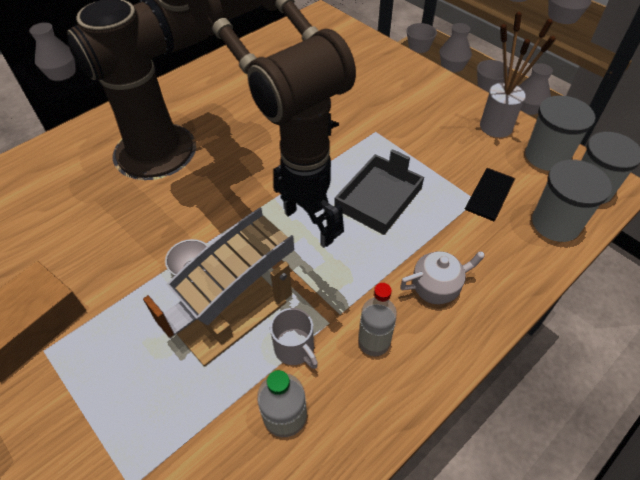

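View pics/side0.png

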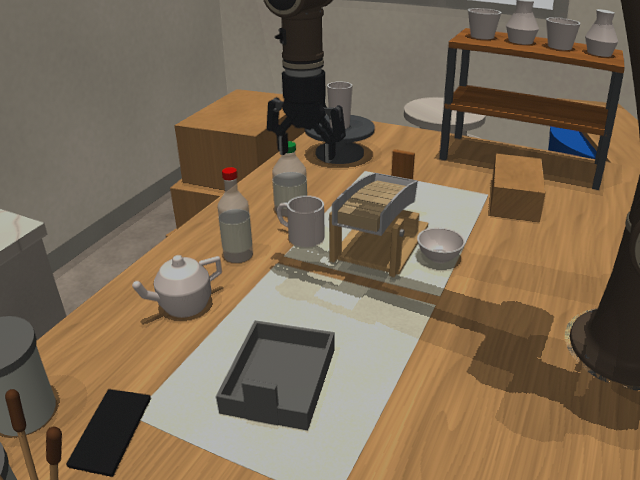

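Scene view: trough at about (235,268), with its brown tab at (158,315) and its lip towards (275,235). The tray is at (380,192) with its tab at (400,162). Side view: trough tab at (403,165), tray centre at (277,375), tray tab at (260,397).

```bash
python3 - <<'E'
from h import *
np.set_printoptions(precision=4,suppress=True)
def reg(n,u0,u1,v0,v1):
    w=np.load(f'{n}0.npy')[v0:v1,u0:u1].reshape(-1,3); c=cv2.imread(f'pics/{n}0.png')[v0:v1,u0:u1].reshape(-1,3).astype(int)
    k=~np.isnan(w[:,0]); return w[k],c[k]
def box(p): 
    r=cv2.minAreaRect(p[:,:2].astype(np.float32)*1000); return np.round(r[0],1),np.round(r[1],1),round(r[2],1)
for n,b in [('side',(205,345,312,435)),('scene',(328,430,145,235))]:
    w,c=reg(n,*b)
    k=(w[:,2]>.008)&(w[:,2]<.09)&(c.max(1)<110); p=w[k]
    print(n,'tray',box(p),k.sum()); t=p[p[:,2]>.05]; print(' tab',box(t),np.median(t,0),t[:,2].max(),len(t))
for n,b in [('side',(388,418,148,185)),('scene',(140,178,290,340))]:
    w,c=reg(n,*b)
    k=(w[:,2]>.115)&(w[:,2]<.2)&(c[:,2]>c[:,0]*1.6); t=w[k]; print(n,'ttab',box(t),np.median(t,0),t.max(0),len(t))
for n,b in [('side',(325,420,165,235)),('scene',(165,300,205,330))]:
    w,c=reg(n,*b)
    k=(w[:,2]>.1)&(w[:,2]<.18)&(c.max(1)-c.min(1)<25); t=w[k]; print(n,'walls',box(t),t.min(0),t.max(0),len(t))
    k=(w[:,2]>.1)&(w[:,2]<.18)&(c[:,2]-c[:,0]>25)&(c[:,2]>110); t=w[k]; print(n,'posts',box(t),np.median(t,0),len(t))
# all objects above table near the paper, occupancy
w,c=reg('scene',100,500,130,450)
for nm,b in [('bowl',(165,208,240,280)),('mug',(268,320,310,368)),('teapot',(400,485,250,308)),('redb',(358,398,284,356)),('greenb',(255,310,370,436))]:
    w,c=reg('scene',*b); k=(w[:,2]>.015)&(c.max(1)-c.min(1)<60); print(nm,w[k].min(0),w[k].max(0))
E
```

```text
side tray (array([522.1, 311.5]), array([141. , 184.5]), 12.0) 5081
 tab (array([504. , 394.6]), array([51.4, 13.2]), 12.6) [0.5021 0.3973 0.0699] 0.08226686327191964 669
scene tray (array([524.2, 310.3]), array([140.3, 188.1]), 12.4) 2366
 tab (array([505.4, 394.7]), array([49.7, 16. ]), 15.9) [0.5077 0.3918 0.0693] 0.08279765123150451 228
side ttab (array([ 512.3, -239. ]), array([49. , 83.1]), 14.8) [ 0.5192 -0.2659  0.1434] [ 0.5456 -0.1939  0.1699] 504
scene ttab (array([ 523.6, -270. ]), array([50.6, 11.4]), 0.3) [ 0.5345 -0.2712  0.1637] [ 0.5489 -0.2642  0.1682] 300
side walls (array([ 517.1, -130.6]), array([148.9, 282.2]), 1.3) [ 0.4408 -0.2721  0.1   ] [0.5893 0.0116 0.1643] 1772
side posts (array([ 519.2, -108.3]), array([141.3, 232.8]), 0.2) [ 0.5251 -0.0912  0.1408] 1072
scene walls (array([ 533.6, -128.2]), array([129.5, 274.6]), 0.4) [ 0.468  -0.2654  0.1001] [0.5977 0.0094 0.1653] 3063
scene posts (array([ 530.2, -101.9]), array([123.6, 220. ]), 0.7) [ 0.524  -0.1308  0.1344] 2944
bowl [ 0.3381 -0.209   0.015 ] [ 0.5105 -0.0907  0.1529]
mug [ 0.6396 -0.1365  0.0151] [ 0.7557 -0.0567  0.0889]
teapot [0.7326 0.1355 0.016 ] [0.8344 0.296  0.1123]
redb [ 0.7539 -0.0067  0.0151] [0.8144 0.0566 0.1954]
greenb [ 0.7346 -0.2379  0.0151] [ 0.8138 -0.1585  0.1715]
```

```bash
python3 - <<'E'
from h import *
np.set_printoptions(precision=4,suppress=True)
w=np.load('scene0.npy'); c=cv2.imread('pics/scene0.png').astype(int)
g=(c.max(2)-c.min(2)<25)&(w[...,2]>.13)&(w[...,2]<.17)
yy=w[...,1]; xx=w[...,0]
for y in np.arange(-.2,.02,.02):
    k=g&(abs(yy-y)<.01)&(xx>.44)&(xx<.6)
    p=w[k]
    L=p[p[:,0]<.52]; H=p[p[:,0]>.53]
    print(round(y,2), len(p), [(q[:,2].max(), np.median(q[q[:,2]>q[:,2].max()-.006][:,0])) for q in (L,H) if len(q)])
# lip end
k=g&(xx>.44)&(xx<.6); print('y max', np.percentile(yy[k],[98,99.5]))
E
python3 -m pendant '[[0,0,0,0.045,-0.0145,0.008,1],[0,0,0,0.045,-0.0145,0.008,1],[0,0,0,0.045,-0.0145,0.008,1],[0,0,0,0.045,-0.0145,0.008,1],[0,0,0,0.045,-0.0145,0.008,1],[0,0,0,0.045,-0.0145,0.008,1],[0,0,0,0.045,-0.0145,0.008,1],[0,0,0,0.035,-0.003,0.02,1]]' 40
python3 -m pendant '[[0,0,0.14,0,0,0,1],[0,0,0.14,0,0,0,1],[0,0,0.14,0,0,0,1],[0,0,0.14,0,0,0,1],[0,0,0.14,0,0,0,1],[0,0,0.14,0,0,0,1],[0,0,0.14,0,0,0,1],[0,0,0.14,0,0,0,1]]'
```

```text
-0.2 45 [(np.float64(0.13641266737177205), np.float64(0.4746584896265481)), (np.float64(0.13507976903648186), np.float64(0.569897170595971))]
-0.18 95 [(np.float64(0.1428626535201746), np.float64(0.47483936111910807)), (np.float64(0.14141667807178543), np.float64(0.569491118544709))]
-0.16 127 [(np.float64(0.14882055151025625), np.float64(0.4735521429128166)), (np.float64(0.14772152906632438), np.float64(0.569273851980285))]
-0.14 153 [(np.float64(0.15288953928325585), np.float64(0.47236915339635277)), (np.float64(0.15142113847635422), np.float64(0.5691161161386594))]
-0.12 175 [(np.float64(0.1535342021398904), np.float64(0.4728642665990568)), (np.float64(0.15406307381629464), np.float64(0.5692302074240205))]
-0.1 184 [(np.float64(0.1581253274610064), np.float64(0.4722855609082587)), (np.float64(0.15867921302780044), np.float64(0.5688412401662057))]
-0.08 212 [(np.float64(0.16145858127213997), np.float64(0.4727094376441359)), (np.float64(0.16174787225899134), np.float64(0.5686426737605188))]
-0.06 217 [(np.float64(0.16244834597611965), np.float64(0.472374492180852)), (np.float64(0.16245998299455736), np.float64(0.5688624869957513))]
-0.04 190 [(np.float64(0.16373599134780528), np.float64(0.47221909420386526)), (np.float64(0.16242184039997165), np.float64(0.5683081650486789))]
-0.02 208 [(np.float64(0.16368518679659022), np.float64(0.47236519812130107)), (np.float64(0.16534832331918986), np.float64(0.5683661995862971))]
-0.0 163 [(np.float64(0.16429887269843113), np.float64(0.47224603199353504)), (np.float64(0.16401835336438733), np.float64(0.5681516501732005))]
y max [1.3677 1.3771]
clock: 0.9
ee_pos: [0.5196, 0.353, 0.1732]
tcp_rot: [-0.0, 0.706, 0.708, 0.001]
ft_force: [1.2, 0.3, 1.2]
width: 0.0856
grasp_force: 0.0
clock: 1.7
ee_pos: [0.5201, 0.3497, 0.1716]
tcp_rot: [0.0, 0.975, 0.221, -0.001]
ft_force: [0.2, -0.7, -0.8]
width: 0.0852
grasp_force: 0.0
```

```bash

python3 -m pendant '[[0,0,0.12,0,0,0,1],[0,0,0.117,0,0,0,1],[0,0,0,-0.003,-0.0235,0,1],[0,0,0,-0.0025,-0.0235,0,1],[0,0,0,0,0,0.02,1],[0,0,0,0,0,0.02,1],[0,0,0,0,0,0.01,1],[0,0,0,0,0,0,1]]'
python3 - <<'E'
from h import *
im,w=cloud('wrist'); cv2.imwrite('pics/w1.png',im)
k=(w[...,2]>.05)&(w[...,2]<.09); t=w[k]; t=t[(abs(t[:,0]-.505)<.06)&(abs(t[:,1]-.395)<.06)]
print(len(t)); 
if len(t): print(cv2.minAreaRect(t[:,:2].astype(np.float32)*1000))
E
```

```text
clock: 2.5
ee_pos: [0.5035, 0.3936, 0.1197]
tcp_rot: [0.001, 0.994, 0.107, -0.002]
ft_force: [-0.3, 0.2, -0.1]
width: 0.0853
grasp_force: 0.0
2159
((505.3575439453125, 394.13873291015625), (50.63209533691406, 9.98598575592041), 12.083927154541016)
```

View pics/w1.png

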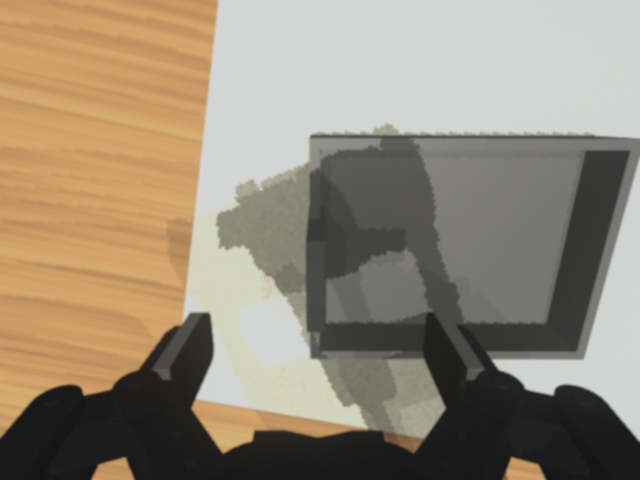

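The wrist view shows the tray tab edge-on at (316,275), centred between the open fingers at (195,345) and (450,345). Next I descend and grip.

```bash

python3 -m pendant '[[0,0,0,0.0015,0,0.0145,1],[0,0,0,0,0,0.0145,1],[0,0,0,0,0,0.0145,1],[0,0,0,0,0,0.0145,1],[0,0,0,0,0,0,1],[0,0,0,0,0,0,0],[0,0,0,0,0,0,0],[0,0,0,0,0,0,0]]' 40
python3 -m pendant '[[0,0,0,0,0,0,0],[0,0,0,0,0,0,0],[0,0,0,0,0,0,0],[0,0,0,0,0,0,0],[0,0,0,0,0,0,0],[0,0,0,0,0,0,0],[0,0,0,0,0,0,0],[0,0,0,0,0,0,0]]'
```

```text
clock: 3.35
ee_pos: [0.5073, 0.3956, 0.0652]
tcp_rot: [-0.0, 0.994, 0.107, 0.001]
ft_force: [0.4, 0.1, -0.6]
width: 0.0441
grasp_force: 0.0
clock: 4.15
ee_pos: [0.5069, 0.3954, 0.0649]
tcp_rot: [-0.0, 0.994, 0.107, 0.0]
ft_force: [-0.7, -0.3, 5.3]
width: 0.0094
grasp_force: 40.5
```

```bash

python3 -m pendant '[[0,0,0.0258,0,0.012,0,0],[0,0,0.0258,0,0.012,0,0],[0,0,0.0258,0,0.012,0,0],[0,0,0.0258,0,0.012,0,0],[0,0,0.0258,0,0.012,0,0],[0,0,0.0258,0,0.012,0,0],[0,0,0.0258,0,0.012,0,0],[0,0,0.0258,0,0.012,0,0]]'
python3 -m pendant '[[0,0,0,0,0.013,0,0],[0,0,0,0,0.013,0,0],[0,0,0,0,0.013,0,0],[0,0,0,0,0.013,0,0],[0,0,0,0,0.013,0,0],[0,0,0,0,0.013,0,0],[0,0,0,0,0.01,0,0],[0,0,0,0,0,0,0]]'
cat > tray.py <<'E'
from h import *
import sys
im,w=cloud('side'); c=im.astype(int)
if len(sys.argv)>1: cv2.imwrite(sys.argv[1],im)
x,y,z=w[...,0],w[...,1],w[...,2]
k=(z>.008)&(z<.048)&(c.max(2)<115)&(x>.4)&(x<.62)&(y>-.02)&(y<.35)
k=cv2.morphologyEx(k.astype(np.uint8),cv2.MORPH_OPEN,np.ones((3,3)))
n,l,s,_=cv2.connectedComponentsWithStats(k); i=1+s[1:,4].argmax()
p=w[l==i]; print('tray',s[i],cv2.minAreaRect(p[:,:2].astype(np.float32)*1000))
E
python3 tray.py pics/s2.png
```

```text
clock: 4.95
ee_pos: [0.5194, 0.2992, 0.0649]
tcp_rot: [-0.001, 1.0, 0.002, 0.001]
ft_force: [1.3, 4.7, 4.6]
width: 0.0094
grasp_force: 40.5
clock: 5.75
ee_pos: [0.5194, 0.2099, 0.0649]
tcp_rot: [0.0, 1.0, 0.002, 0.0]
ft_force: [0.1, 1.2, 7.5]
width: 0.0093
grasp_force: 41.0
tray [ 273  267  112   86 2808] ((516.3585815429688, 123.72968292236328), (140.8461456298828, 188.5227813720703), 0.01958041451871395)
```

View pics/s2.png

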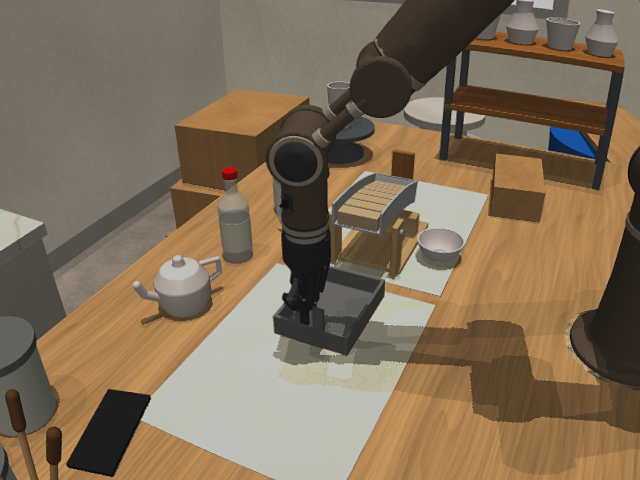

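The tray is now at (330,310) in the side view, held square to the trough, with the lip at (375,225) about 37 mm away. I'll finish the slide and release.

```bash

python3 -m pendant '[[0,0,0,0.0005,0.007,0,0],[0,0,0,0.0005,0.007,0,0],[0,0,0,0.0005,0.007,0,0],[0,0,0,0.0005,0.007,0,0],[0,0,0,0,0.006,0,0],[0,0,0,0,0.003,0,0],[0,0,0,0,0,0,0],[0,0,0,0,0,0,0]]'
python3 tray.py
```

```text
clock: 6.6
ee_pos: [0.5216, 0.1742, 0.0649]
tcp_rot: [-0.0, 1.0, 0.002, 0.0]
ft_force: [0.9, 4.3, 6.3]
width: 0.0094
grasp_force: 40.9
tray [ 282  257  109   81 2678] ((518.7839965820312, 89.0379867553711), (141.61155700683594, 189.0778045654297), 0.20396052300930023)
```

```bash

python3 -m pendant '[[0,0,0,0,0,0,0.5],[0,0,0,0,0,0,0.5],[0,0,0,0,0,0,0.5],[0,0,0,0,0,0,0.5],[0,0,0,0,0,-0.015,0.5],[0,0,0,0,0,-0.04,0.5],[0,0,0,0,0,-0.048,0.5],[0,0,0,0,0,-0.048,0.5]]'
python3 -m pendant '[[0,0,0,0,0,-0.045,0.5],[0,0,0,0,0.045,0,0.5],[0,0,0,0,0.045,0,0.5],[0,0,0,0,0.045,0,0.5],[0,0,0,0,0.045,0,0.5],[0,0,0,0,0.045,0,0.5],[0,0,0,0,0.045,0,0.5],[0,0,0,0,0.045,0,0.5]]'
python3 tray.py
```

```text
clock: 7.45
ee_pos: [0.5208, 0.1748, 0.2174]
tcp_rot: [0.0, 1.0, 0.004, -0.0]
ft_force: [0.7, -0.0, 0.2]
width: 0.0428
grasp_force: 0.0
clock: 8.25
ee_pos: [0.5234, -0.1418, 0.2616]
tcp_rot: [0.0, 1.0, 0.004, 0.001]
ft_force: [0.4, -0.5, -0.2]
width: 0.0428
grasp_force: 0.0
tray [ 282  254  109   85 3331] ((519.4844970703125, 88.02469635009766), (142.62564086914062, 187.01759338378906), 0.1885937601327896)
```

```bash

python3 -m pendant '[[0,0,0,0,0.043,0,0.5],[0,0,0,0,0.043,0,0.5],[0,0,0,0,0.042,0,0.5],[0,0,0,0,0,0.02,0.5],[0,0,0,0,0,0.01,0.5],[0,0,0,0,0,0,0.5],[0,0,0,0,0,0,0.5],[0,0,0,0,0,0,0.5]]'
python3 - <<'E'
from h import *
im,w=cloud('wrist'); cv2.imwrite('pics/w3.png',im); c=im.astype(int)
k=(w[...,2]>.15)&(w[...,2]<.18)&(abs(w[...,0]-.52)<.05)&(abs(w[...,1]+.27)<.03); t=w[k]
print(len(t)); 
if len(t): print(cv2.minAreaRect(t[:,:2].astype(np.float32)*1000),t.max(0))
E
```

```text
clock: 9.1
ee_pos: [0.5252, -0.2673, 0.2313]
tcp_rot: [0.0, 1.0, 0.004, 0.001]
ft_force: [0.2, 0.2, -0.5]
width: 0.0427
grasp_force: 0.0
1824
((521.6424560546875, -271.4024353027344), (50.441959381103516, 11.67777156829834), 0.4405418634414673) [ 0.54687008 -0.26538235  0.16818073]
```

View pics/w3.png

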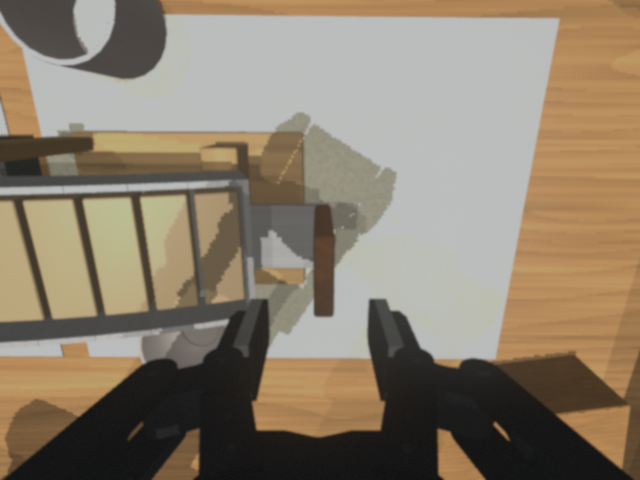

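The tab is at (324,260), between the fingers at (255,340) and (385,340). The rear wall of the trough is at x = 248 px, so I narrow the opening before descending.

```bash

python3 -m pendant '[[0,0,0,-0.0035,0.004,0.02,0.38],[0,0,0,0,0,0.02,0.38],[0,0,0,0,0,0.02,0.38],[0,0,0,0,0,0.015,0.38],[0,0,0,0,0,0.008,0.38],[0,0,0,0,0,0,0.38],[0,0,0,0,0,0,0],[0,0,0,0,0,0,0]]' 50
python3 -m pendant '[[0,0,0,0,0,0,0],[0,0,0,0,0,0,0],[0,0,0,0,0,0,0],[0,0,0,0,0,0,0],[0,0,0,0,0,0,0],[0,0,0,0,0,0,0],[0,0,0,0,0,0,0],[0,0,0,0,0,0,0]]'
```

```text
clock: 9.95
ee_pos: [0.5218, -0.2704, 0.1483]
tcp_rot: [-0.002, 1.0, 0.003, 0.001]
ft_force: [0.8, 6.5, 1.1]
width: 0.0112
grasp_force: 49.8
clock: 10.75
ee_pos: [0.5218, -0.2704, 0.1483]
tcp_rot: [-0.001, 1.0, 0.004, 0.001]
ft_force: [0.4, 5.8, 0.6]
width: 0.0115
grasp_force: 49.8
```

```bash
cat > mon.py <<'E'
from h import *
import sys
np.set_printoptions(precision=3,suppress=True)
o=get_obs(); q=o['tcp_rot']; Rm=R.from_quat([q[1],q[2],q[3],q[0]]).as_matrix()
th=np.arctan2(-Rm[1,2],-Rm[2,2]); H=np.array([.5206,-.0444,.1])
p=o['ee_pos']; a=p[1]-H[1]; b=p[2]-H[2]
ph=np.arctan2(b,-a)-np.arctan2(.048,.226)
print('t',round(o['clock'],2),'tool tilt',round(th,3),'arc tilt',round(ph,3),'r err mm',round(1000*(np.hypot(a,b)-np.hypot(.226,.048)),1),'x',p[0],'F',o['ft_force'],'w',o['width'],o['grasp_force'])
occ={}
for n in ('scene','side'):
    im,w=cloud(n); c=im.astype(int)
    if len(sys.argv)>1: cv2.imwrite(f'pics/{n}{sys.argv[1]}.png',im)
    x,y,z=w[...,0]-H[0],w[...,1]-H[1],w[...,2]-H[2]
    cream=(c[...,2]-c[...,0]>18)&(c[...,2]>60)
    k=cream&(w[...,2]>.012)&(w[...,2]<.075)&(abs(x)<.064)&(y>.05)&(y<.21)
    for i in np.argwhere(k): occ.setdefault('tray',set()).add(tuple((w[tuple(i)][:2]/.004).astype(int)))
    tx=y*np.cos(ph)-z*np.sin(ph); tz=y*np.sin(ph)+z*np.cos(ph)
    k=cream&(abs(x)<.042)&(tx>-.165)&(tx<.06)&(tz>0)&(tz<.065)
    for i in np.argwhere(k): occ.setdefault('trough',set()).add((int(x[tuple(i)]//.004),int(tx[tuple(i)]//.004)))
    t=tx[k]; print(n,'trough post front x mm',np.round(1000*np.percentile(t,[2,98]),0) if len(t) else None)
    hist=np.histogram(t,np.arange(-.17,.07,.01))[0]; print(hist)
print({k:round(len(v)*16/2240,2) for k,v in occ.items()})
E
python3 mon.py
python3 -m pendant '[[-0.01,0,0,0,-0.0005,-0.0023,0],[-0.02,0,0,0,-0.001,-0.0045,0],[-0.025,0,0,0,-0.0013,-0.0056,0],[-0.025,0,0,0,-0.0013,-0.0056,0],[-0.025,0,0,0,-0.0013,-0.0056,0],[-0.025,0,0,0,-0.0013,-0.0056,0],[-0.02,0,0,0,-0.001,-0.0045,0],[-0.01,0,0,0,-0.0005,-0.0023,0]]'
python3 mon.py
```

```text
t 10.75 tool tilt -0.003 arc tilt 0.001 r err mm 0.1 x 0.5218240029567341 F [0.357 5.781 0.621] w 0.011497379835423744 49.8237544298172
scene trough post front x mm [-161.   44.]
[104 196 171 170 196 178 158 193 186 144 182 193 140 185 173 128 188 170
 113 198 157 142   2]
side trough post front x mm [-151.   51.]
[ 12  28  34  22  38  48  39  47  62  42  58  67  61  75  75  90  81  91
 114  83 119 470 126]
{'tray': 0.02, 'trough': 7.89}
clock: 11.65
ee_pos: [0.5217, -0.2602, 0.183]
tcp_rot: [0.08, 0.997, 0.004, 0.001]
ft_force: [3.6, 3.7, -4.8]
width: 0.0116
grasp_force: 49.1
t 11.65 tool tilt 0.16 arc tilt 0.158 r err mm 0.1 x 0.5217028124939983 F [ 3.614  3.736 -4.784] w 0.011595469459413265 49.149436354637146
scene trough post front x mm [-162.   44.]
[108 207 164 161 201 168 162 184 180 176 179 179 157 171 164 137 179 144
 107 190 133 129   0]
side trough post front x mm [-156.   51.]
[ 25  53  60  51  61  86  58  67  99  67  89 103  88 108 108 110 121 121
 154 101 150 445 124]
{'tray': 0.01, 'trough': 7.93}
```

```bash

python3 -m pendant '[[-0.015,0,0,0,-0.0007,-0.0034,0],[-0.015,0,0,0,-0.0008,-0.0034,0],[-0.015,0,0,0,-0.0007,-0.0034,0],[-0.015,0,0,0,-0.0008,-0.0034,0],[-0.015,0,0,0,-0.0007,-0.0034,0],[-0.015,0,0,0,-0.0008,-0.0034,0],[-0.015,0,0,0,-0.0007,-0.0034,0],[-0.015,0,0,0,-0.0008,-0.0034,0]]'
python3 mon.py
python3 -m pendant '[[-0.005,0,0,0,-0.0002,-0.0011,0],[-0.005,0,0,0,-0.0003,-0.0011,0],[-0.005,0,0,0,-0.0002,-0.0012,0],[-0.005,0,0,0,-0.0003,-0.0011,0],[0,0,0,0,0,0,0],[0,0,0,0,0,0,0],[0,0,0,0,0,0,0],[0,0,0,0,0,0,0]]'
python3 mon.py
```

```text
clock: 12.55
ee_pos: [0.5217, -0.249, 0.208]
tcp_rot: [0.139, 0.99, 0.003, 0.002]
ft_force: [2.9, 4.3, -4.6]
width: 0.0115
grasp_force: 49.4
t 12.55 tool tilt 0.279 arc tilt 0.276 r err mm 0.3 x 0.5216510674073057 F [ 2.949  4.27  -4.649] w 0.011490813873333248 49.402674436569214
scene trough post front x mm [-161.   44.]
[ 95 200 154 183 195 163 173 177 180 123 173 162 161 156 147 120 170 136
  93 177 119 110   2]
side trough post front x mm [-157.   50.]
[ 38  70  85  67  86 109  73  95 122  85 108 122 118 115 138 132 141 140
 175 134 159 435  95]
{'trough': 7.94}
clock: 13.45
ee_pos: [0.5216, -0.247, 0.2117]
tcp_rot: [0.149, 0.989, 0.003, 0.002]
ft_force: [2.8, 4.3, -3.7]
width: 0.0117
grasp_force: 49.5
t 13.45 tool tilt 0.298 arc tilt 0.295 r err mm 0.3 x 0.5216117121039946 F [ 2.81   4.271 -3.75 ] w 0.011666692779944136 49.457101821899414
scene trough post front x mm [-162.   43.]
[100 200 154 178 207 160 168 186 170 137 164 163 159 143 159 119 166 131
  95 170 113 110   3]
side trough post front x mm [-157.   50.]
[ 37  71  86  79  80 120  68 108 127  80 122 116 114 133 126 145 143 146
 175 129 169 435  75]
{'trough': 7.9}
```

```bash
sed -i 's/^    hist=.*//' mon.py
python3 -m pendant '[[-0.005,0,0,0,-0.0002,-0.0011,0],[-0.005,0,0,0,-0.0003,-0.0011,0],[-0.005,0,0,0,-0.0002,-0.0012,0],[-0.005,0,0,0,-0.0003,-0.0011,0],[0,0,0,0,0,0,0],[0,0,0,0,0,0,0],[0,0,0,0,0,0,0],[0,0,0,0,0,0,0]]' | tail -1
python3 mon.py
python3 -m pendant '[[-0.005,0,0,0,-0.0002,-0.0011,0],[-0.005,0,0,0,-0.0003,-0.0011,0],[-0.005,0,0,0,-0.0002,-0.0012,0],[-0.005,0,0,0,-0.0003,-0.0011,0],[0,0,0,0,0,0,0],[0,0,0,0,0,0,0],[0,0,0,0,0,0,0],[0,0,0,0,0,0,0]]' | tail -1
python3 mon.py
```

```text
grasp_force: 49.5
t 14.35 tool tilt 0.318 arc tilt 0.315 r err mm 0.3 x 0.5215805736565291 F [ 4.087  3.28  -3.508] w 0.011289024938091658 49.47934448719025
scene trough post front x mm [-162.   43.]
side trough post front x mm [-158.   50.]
{'tray': 0.01, 'trough': 8.02}
grasp_force: 49.5
t 15.25 tool tilt 0.338 arc tilt 0.335 r err mm 0.3 x 0.5215932387070541 F [ 2.861  3.351 -3.545] w 0.011519757917068137 49.49829339981079
scene trough post front x mm [-162.   43.]
side trough post front x mm [-158.   50.]
{'tray': 0.01, 'trough': 7.99}
```

```bash
python3 -m pendant '[[-0.005,0,0,0,-0.0002,-0.0011,0],[-0.005,0,0,0,-0.0003,-0.0011,0],[-0.005,0,0,0,-0.0002,-0.0012,0],[-0.005,0,0,0,-0.0003,-0.0011,0],[0,0,0,0,0,0,0],[0,0,0,0,0,0,0],[0,0,0,0,0,0,0],[0,0,0,0,0,0,0]]' | tail -1
python3 mon.py
python3 -m pendant '[[-0.005,0,0,0,-0.0002,-0.0011,0],[-0.005,0,0,0,-0.0003,-0.0011,0],[-0.005,0,0,0,-0.0002,-0.0012,0],[-0.005,0,0,0,-0.0003,-0.0011,0],[0,0,0,0,0,0,0],[0,0,0,0,0,0,0],[0,0,0,0,0,0,0],[0,0,0,0,0,0,0]]' | tail -1
python3 mon.py
```

```text
grasp_force: 49.5
t 16.15 tool tilt 0.358 arc tilt 0.355 r err mm 0.3 x 0.5215680950960961 F [ 3.495  3.264 -4.575] w 0.011060004674081395 49.52281415462494
scene trough post front x mm [-162.   43.]
side trough post front x mm [-157.   50.]
{'trough': 8.02}
grasp_force: 49.5
t 17.05 tool tilt 0.379 arc tilt 0.374 r err mm 0.3 x 0.5215580087783901 F [ 3.426  4.422 -3.236] w 0.011395764889642815 49.54426288604736
scene trough post front x mm [-162.   43.]
side trough post front x mm [-158.   50.]
{'trough': 8.06}
```

```bash
python3 -m pendant '[[-0.005,0,0,0,-0.0002,-0.0011,0],[-0.005,0,0,0,-0.0003,-0.0011,0],[-0.005,0,0,0,-0.0002,-0.0012,0],[-0.005,0,0,0,-0.0003,-0.0011,0],[0,0,0,0,0,0,0],[0,0,0,0,0,0,0],[0,0,0,0,0,0,0],[0,0,0,0,0,0,0]]' | tail -1
python3 mon.py
python3 -m pendant '[[-0.005,0,0,0,-0.0002,-0.0011,0],[-0.005,0,0,0,-0.0003,-0.0011,0],[-0.005,0,0,0,-0.0002,-0.0012,0],[-0.005,0,0,0,-0.0003,-0.0011,0],[0,0,0,0,0,0,0],[0,0,0,0,0,0,0],[0,0,0,0,0,0,0],[0,0,0,0,0,0,0]]' | tail -1
python3 mon.py
```

```text
grasp_force: 49.6
t 17.95 tool tilt 0.399 arc tilt 0.394 r err mm 0.4 x 0.5215217869381246 F [ 3.297  3.501 -3.193] w 0.011669976621162231 49.57271218299866
scene trough post front x mm [-162.   43.]
side trough post front x mm [-158.   50.]
{'tray': 0.02, 'trough': 8.06}
grasp_force: 49.6
t 18.85 tool tilt 0.419 arc tilt 0.414 r err mm 0.4 x 0.5214969959036635 F [ 3.078  4.47  -3.378] w 0.011229671546267524 49.60081994533539
scene trough post front x mm [-161.   44.]
side trough post front x mm [-158.   50.]
{'tray': 0.01, 'trough': 8.04}
```

```bash
python3 -m pendant '[[-0.005,0,0,0,-0.0002,-0.0011,0],[-0.005,0,0,0,-0.0003,-0.0011,0],[-0.005,0,0,0,-0.0003,-0.0012,0],[-0.005,0,0,0,-0.0003,-0.0011,0],[0,0,0,0,0,0,0],[0,0,0,0,0,0,0],[0,0,0,0,0,0,0],[0,0,0,0,0,0,0]]' | tail -1
python3 mon.py
python3 -m pendant '[[-0.005,0,0,0,-0.0002,-0.0011,0],[-0.005,0,0,0,-0.0003,-0.0011,0],[-0.005,0,0,0,-0.0003,-0.0012,0],[-0.005,0,0,0,-0.0003,-0.0011,0],[0,0,0,0,0,0,0],[0,0,0,0,0,0,0],[0,0,0,0,0,0,0],[0,0,0,0,0,0,0]]' | tail -1
python3 mon.py
```

```text
grasp_force: 49.6
t 19.75 tool tilt 0.439 arc tilt 0.434 r err mm 0.4 x 0.5214972482221053 F [ 3.842  3.494 -3.26 ] w 0.01126521961831133 49.626832008361816
scene trough post front x mm [-161.   12.]
side trough post front x mm [-159.   19.]
{'tray': 1.35, 'trough': 6.94}
grasp_force: 49.7
t 20.65 tool tilt 0.46 arc tilt 0.454 r err mm 0.4 x 0.5214421103356719 F [ 3.758  3.441 -3.524] w 0.011558595158146218 49.681137800216675
scene trough post front x mm [-161.   13.]
side trough post front x mm [-159.   18.]
{'tray': 1.31, 'trough': 6.86}
```

```bash
python3 -m pendant '[[-0.005,0,0,0,-0.0002,-0.0011,0],[-0.005,0,0,0,-0.0003,-0.0011,0],[-0.005,0,0,0,-0.0003,-0.0012,0],[0,0,0,0,0,0,0],[0,0,0,0,0,0,0],[0,0,0,0,0,0,0],[0,0,0,0,0,0,0],[0,0,0,0,0,0,0]]' | tail -1
python3 mon.py
python3 -m pendant '[[-0.005,0,0,0,-0.0002,-0.0011,0],[-0.005,0,0,0,-0.0003,-0.0011,0],[-0.005,0,0,0,-0.0003,-0.0012,0],[0,0,0,0,0,0,0],[0,0,0,0,0,0,0],[0,0,0,0,0,0,0],[0,0,0,0,0,0,0],[0,0,0,0,0,0,0]]' | tail -1
python3 mon.py
```

```text
grasp_force: 49.7
t 21.55 tool tilt 0.475 arc tilt 0.469 r err mm 0.4 x 0.521428473116068 F [ 3.326  3.688 -3.007] w 0.011509453574874026 49.71581161022186
scene trough post front x mm [-161.   13.]
side trough post front x mm [-159.   20.]
{'tray': 1.29, 'trough': 7.03}
grasp_force: 49.7
t 22.45 tool tilt 0.49 arc tilt 0.484 r err mm 0.4 x 0.5214486328099799 F [ 4.569  2.462 -1.757] w 0.011520257300862275 49.733846783638
scene trough post front x mm [-161.  -20.]
side trough post front x mm [-161.  -13.]
{'tray': 2.46, 'trough': 5.79}
```

Two are in the tray. The third should go at about 0.534.

```bash
python3 -m pendant '[[-0.005,0,0,0,-0.0002,-0.0011,0],[-0.005,0,0,0,-0.0003,-0.0011,0],[-0.005,0,0,0,-0.0003,-0.0012,0],[-0.005,0,0,0,-0.0003,-0.0011,0],[0,0,0,0,0,0,0],[0,0,0,0,0,0,0],[0,0,0,0,0,0,0],[0,0,0,0,0,0,0]]' | tail -1
python3 mon.py
python3 -m pendant '[[-0.005,0,0,0,-0.0002,-0.0011,0],[-0.005,0,0,0,-0.0003,-0.0011,0],[-0.005,0,0,0,-0.0003,-0.0012,0],[0,0,0,0,0,0,0],[0,0,0,0,0,0,0],[0,0,0,0,0,0,0],[0,0,0,0,0,0,0],[0,0,0,0,0,0,0]]' | tail -1
python3 mon.py
```

```text
grasp_force: 49.8
t 23.35 tool tilt 0.51 arc tilt 0.505 r err mm 0.5 x 0.5213900717747345 F [ 4.953  2.683 -1.504] w 0.011392986184634742 49.80488955974579
scene trough post front x mm [-161.  -20.]
side trough post front x mm [-161.  -13.]
{'tray': 2.57, 'trough': 5.73}
grasp_force: 49.8
t 24.25 tool tilt 0.526 arc tilt 0.52 r err mm 0.5 x 0.5213655233351897 F [ 5.384  2.63  -0.928] w 0.011075842251905166 49.844210743904114
scene trough post front x mm [-161.  -20.]
side trough post front x mm [-160.  -13.]
{'tray': 2.52, 'trough': 5.74}
```

```bash
python3 -m pendant '[[-0.005,0,0,0,-0.0002,-0.0011,0],[-0.005,0,0,0,-0.0003,-0.0011,0],[0,0,0,0,0,0,0],[0,0,0,0,0,0,0],[0,0,0,0,0,0,0],[0,0,0,0,0,0,0],[0,0,0,0,0,0,0],[0,0,0,0,0,0,0]]' | tail -1
python3 mon.py
```

```text
grasp_force: 49.9
t 25.15 tool tilt 0.536 arc tilt 0.529 r err mm 0.4 x 0.5213566114980368 F [ 4.696  0.985 -0.45 ] w 0.011143037100530183 49.90167796611786
scene trough post front x mm [-160.   -1.]
side trough post front x mm [-160.   13.]
{'tray': 2.53, 'trough': 6.18}
```

```bash
python3 -m pendant '[[0,0,0,0,0,0,0],[0,0,0,0,0,0,0],[0,0,0,0,0,0,0],[0,0,0,0,0,0,0],[0,0,0,0,0,0,0],[0,0,0,0,0,0,0],[0,0,0,0,0,0,0],[0,0,0,0,0,0,0]]' | tail -1
python3 mon.py 9
```

```text
grasp_force: 49.9
t 26.05 tool tilt 0.536 arc tilt 0.529 r err mm 0.5 x 0.5213648040260708 F [ 5.342  1.423 -0.733] w 0.01126780955874905 49.927300214767456
scene trough post front x mm [-161.  -51.]
side trough post front x mm [-162.  -44.]
{'tray': 2.89, 'trough': 4.64}
```

View pics/scene9.png

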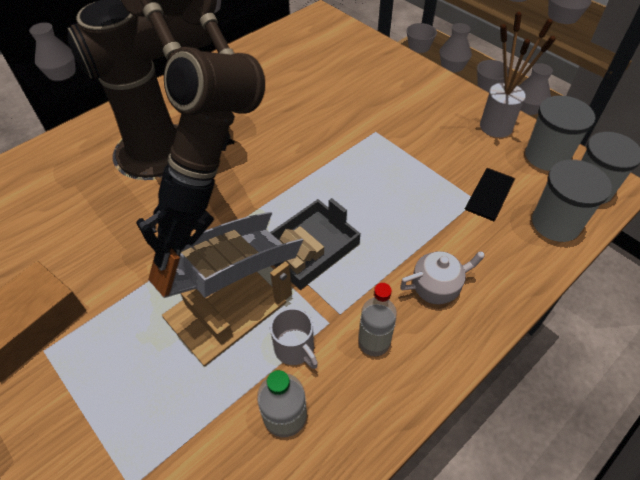

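Three posts lie in the tray around (300,245), and four remain in the trough around (222,262). Now I lower it along the same arc.

```bash
python3 -m pendant '[[0.01,0,0,0,0.0005,0.0023,0],[0.02,0,0,0,0.0009,0.0045,0],[0.025,0,0,0,0.0011,0.0057,0],[0.025,0,0,0,0.0012,0.0057,0],[0.025,0,0,0,0.0011,0.0056,0],[0.025,0,0,0,0.0012,0.0057,0],[0.025,0,0,0,0.0011,0.0056,0],[0.025,0,0,0,0.0011,0.0057,0]]' | tail -1
python3 mon.py
python3 -m pendant '[[0.025,0,0,0,0.0011,0.0057,0],[0.025,0,0,0,0.0012,0.0057,0],[0.025,0,0,0,0.0011,0.0056,0],[0.025,0,0,0,0.0012,0.0057,0],[0.025,0,0,0,0.0011,0.0056,0],[0.025,0,0,0,0.0011,0.0057,0],[0.02,0,0,0,0.0009,0.0045,0],[0.015,0,0,0,0.0007,0.0034,0]]' | tail -1
python3 mon.py
```

```text
grasp_force: 49.9
t 26.95 tool tilt 0.353 arc tilt 0.347 r err mm 0.3 x 0.5215356555680521 F [ 8.39   1.427 -1.504] w 0.011400086701280671 49.853487610816956
scene trough post front x mm [-163.  -51.]
side trough post front x mm [-161.  -44.]
{'tray': 2.93, 'trough': 4.66}
grasp_force: 49.9
t 27.85 tool tilt 0.167 arc tilt 0.162 r err mm 0.2 x 0.5216748835759933 F [ 8.742  2.405 -2.991] w 0.011117258546624143 49.90594983100891
scene trough post front x mm [-163.  -50.]
side trough post front x mm [-161.  -42.]
{'tray': 2.95, 'trough': 4.57}
```

```bash
python3 -m pendant '[[0.02,0,0,0,0.0009,0.0045,0],[0.02,0,0,0,0.0009,0.0045,0],[0.02,0,0,0,0.0009,0.0045,0],[0.02,0,0,0,0.0009,0.0045,0],[0.02,0,0,0,0.001,0.0045,0],[0.015,0,0,0,0.0007,0.0034,0],[0.015,0,0,0,0.0007,0.0034,0],[0.01,0,0,0,0.0005,0.0023,0]]' | tail -1
python3 mon.py
```

```text
grasp_force: 49.8
t 28.75 tool tilt 0.027 arc tilt 0.023 r err mm 0.1 x 0.5217653890597943 F [ 9.938  2.446 -2.912] w 0.011241304027672367 49.78331744670868
scene trough post front x mm [-163.  -49.]
side trough post front x mm [-157.  -42.]
{'tray': 2.98, 'trough': 4.65}
```

```bash
python3 -m pendant '[[0.005,0,0,0,0.0002,0.0011,0],[0.005,0,0,0,0.0003,0.0011,0],[0.004,0,0,0,0.0002,0.0009,0],[0.004,0,0,0,0.0002,0.0009,0],[0.003,0,0,0,0.0001,0.0007,0],[0.002,0,0,0,0.0001,0.0004,0],[0,0,0,0,0,0,0],[0,0,0,0,0,0,0]]'
python3 mon.py
```

```text
clock: 29.65
ee_pos: [0.5218, -0.2704, 0.1483]
tcp_rot: [0.002, 1.0, 0.003, 0.001]
ft_force: [9.0, 3.0, -3.0]
width: 0.0112
grasp_force: 49.7
t 29.65 tool tilt 0.004 arc tilt 0.001 r err mm 0.1 x 0.5217593933144569 F [ 8.953  3.001 -3.01 ] w 0.011187045039763083 49.659878611564636
scene trough post front x mm [-163.  -50.]
side trough post front x mm [-156.  -41.]
{'tray': 3.01, 'trough': 4.55}
```

```bash
python3 -m pendant '[[0.001,0,0,0,0,0.0003,0],[0.001,0,0,0,0,0.0003,0],[0.001,0,0,0,0,0.0003,0],[0,0,0,0,0,0.0002,0],[0,0,0,0,0,0,0],[0,0,0,0,0,0,0],[0,0,0,0,0,0,0],[0,0,0,0,0,0,0]]'
```

```text
clock: 30.55
ee_pos: [0.5218, -0.2705, 0.1483]
tcp_rot: [0.001, 1.0, 0.003, 0.001]
ft_force: [6.2, 4.7, 1.8]
width: 0.0111
grasp_force: 50.5
```

Resting on its support (Fz is now upward and z no longer drops). I release with a partial opening, so the fingers stay clear of the rear wall, and rise.

```bash
python3 -m pendant '[[0,0,0,0,0,0,0.3],[0,0,0,0,0,0,0.35],[0,0,0,0,0,0,0.35],[0,0,0,0,0,0,0.35],[0,0,0,0,0,0,0.35],[0,0,0,0,0,-0.005,0.35],[0,0,0,0,0,-0.015,0.35],[0,0,0,0,0,-0.03,0.35]]'
python3 -m pendant '[[0,0,0,0,0,-0.04,0.35],[0,0,0,0,0,-0.04,0.35],[0,0,0,0,0,-0.02,0.35],[0,0,0,0,0,0,0.35],[0,0,0,0,0,0,0.35],[0,0,0,0,0,0,0.35],[0,0,0,0,0,0,0.35],[0,0,0,0,0,0,0.35]]'
python3 mon.py 10; python3 tray.py
```

```text
clock: 31.35
ee_pos: [0.5195, -0.2698, 0.1964]
tcp_rot: [0.001, 1.0, 0.004, -0.002]
ft_force: [-0.4, -0.1, 0.5]
width: 0.0299
grasp_force: 0.0
clock: 32.15
ee_pos: [0.5205, -0.27, 0.2958]
tcp_rot: [0.001, 1.0, 0.004, -0.001]
ft_force: [0.3, -0.5, 0.3]
width: 0.0295
grasp_force: 0.0
t 32.15 tool tilt 0.002 arc tilt 0.506 r err mm 67.7 x 0.5204723929842409 F [ 0.281 -0.519  0.286] w 0.02949900694990969 0.0
scene trough post front x mm [-82. -62.]
side trough post front x mm [-79.  37.]
{'tray': 2.98, 'trough': 1.29}
tray [ 282  254  109   85 3127] ((519.2947998046875, 87.93366241455078), (142.02268981933594, 187.02581787109375), 0.28322479128837585)
```

View pics/scene10.png

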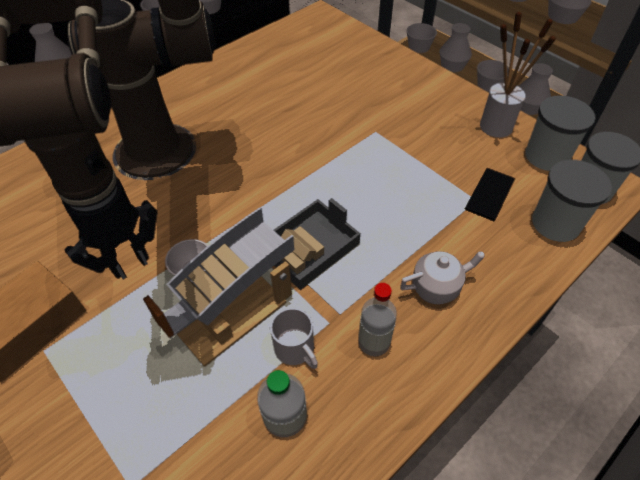

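View pics/side10.png

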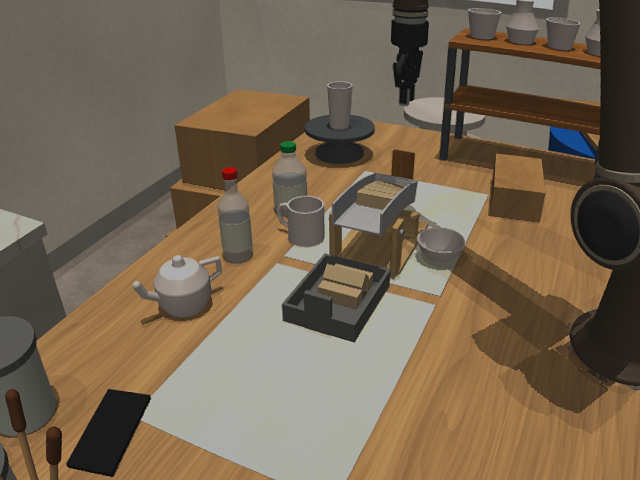

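The trough is down at scene (230,270) with four posts left in it. The tray holds three posts at side (343,285) and sits under the lip at (519,88) mm. The bowl, mug, teapot and bottles look unmoved, and the gripper is clear.

```bash
python3 -c "
from cell import ctrl; print(ctrl.hand_in())"
```

```text
the job is handed in; nothing more can be done
None
```

Job done and handed in at about 32 s: three posts are in the tray under the lip, four are still in the trough, and the trough is back on its rest and released. The other things on the table look unmoved in the last pictures.

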